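Index the filling stand's funnel to the amber beaker

TASK

The clear beaker under the funnel of the filling stand is done, so move the funnel on to the amber beaker, which stands one hole to the left or to the right. Hook a fingertip through the pull ring, lift the spring pin out of its hole, swing the arm one hole and let the pin drop fully home again so that the funnel stands over the amber beaker, then take the finger out of the ring. Work the ring from its inside only, without pinching it, and leave the beakers, the tube rack and the jar standing where they are.

Things in the scene. Friction and masses are not known exactly. Their poses are not given: they have to be found in the camera images.
- stand: Filling stand, fixed to the bench: white base plate 310 x 380 mm, 12 mm thick, with an upright steel column. Origin: on the column's axis, at bench height. Its own -x is its front: there five places for beakers lie on an arc of 200 mm radius about the column, 22.5 degrees (0.393 rad) apart; the two outermost are empty.
- middle_hole (a point): Mouth of the middle hole of the index plate, an aluminium fan-shaped plate on the column (reaching 112 mm from its axis under the arm, top 162 mm above the bench, 10 mm thick). Five holes, 95 mm from the column's axis, at the same angles as the five beaker places.
- swing_arm (a joint): Blue arm turning about the column, rad. 0: middle hole, along the stand's own -x (start, within 0.01). Positive: counter-clockwise from above, outer end to the stand's own -y. Holes at 0, +-0.393, +-0.785, 0.008 play each way; stops at +-0.82. Cannot turn with the pin in a hole; else stays where left (friction 0.12 Nm). 30 mm wide, top 178 mm above the bench, hub bolt to 190 mm.
- pin (a joint): Spring index pin, upright in the arm, 95 mm from the column's axis, in m: 0 home in a hole, grows as lifted. 8 mm deep in the hole, so clear above 0.008; hard stop at 0.016. Pulled down with about 4 N at 0, 6.5 N at 0.010, 8 N at 0.016. Let go between holes it rides on the plate at 0.008; its round nose finds the hole when let down within 0.026 rad of it.
- ring_mid (a point): Centre of the pull ring on top of the pin, 79 mm from the column's axis, 234 mm above the bench with the pin home; rises with the pin, turns with the arm. Axes: +x along the arm, level, towards the column; z up. Ring: fixed to the pin, 64 mm outside, 50 mm inside, 12 mm broad, standing across the arm (one looks through it along the arm), its top leaning 30 degrees towards the column.
- ring_rim: Outer steel rim of the pull ring (its outside and edges), not to be pressed or pinched while the pin is up. Origin on the pin's axis at the arm's underside, 166 mm above the bench with the pin home. Beneath the ring is the pin's housing, 24 mm across, up to 200 mm above the bench.
- ring_liner: Red plastic lining of the pull ring, 50 mm inside diameter, 9 mm broad: where the finger bears. Same origin as the rim. One fingertip, sloping down at 20 to 45 degrees from the vertical towards the column, goes through it; behind the ring is free space down to the arm and hub, 44 mm under the ring's centre.
- funnel_tip (a point): Lower end of the steel funnel's stem, at the arm's outer end, 200 mm from the column's axis, 105 mm above the bench, 13 mm over the beakers' lips. The funnel is 72 mm wide at its rim, 190 mm above the bench.
- beaker_amber: Amber (brown) glass beaker, 62 mm across its lip, 80 mm high, loose, standing on the base plate one place to the left or right of the middle place. Origin: centre of its underside.
- beaker_done: Clear glass beaker, same size, loose, under the funnel at the start. Origin: centre of its underside.
- beaker_spare: Clear glass beaker, same size, loose, one place to the other side of the middle place. Origin: centre of its underside.
- tube_rack: Red test-tube rack, 250 x 105 mm, 68 mm high, tubes up to 101 mm, loose, on the left of the bench. Origin: centre of its underside.
- jar: White jar with blue cap, 68 mm across, 100 mm high, loose, on the right of the bench. Origin: centre of its underside.
There are look-alikes about, which are no part of the job. Of the things that look like the beaker_amber, the largest one is meant.

How it is judged:
On the way:
1. the pin is lifted clear of its hole by a finger bearing on the inside of the ring (value of joint pin above 0.008 m and contact force between the fingers and ring_liner above 1 N), for 0.1 s.
At the end, for the whole second after the job is handed in: The funnel's stem stands within 12 mm (horizontally) of the amber beaker's centre, the pin is fully home in the hole there (under 2 mm up), the arm is at rest, the three beakers are within 12 mm of where they stood, and the tube rack and the jar within 20 mm (horizontal distance between funnel_tip and beaker_amber below 0.012 m and value of joint pin below 0.002 m and velocity of joint swing_arm between -0.05 and 0.05 rad/s and distance of each of beaker_amber, beaker_done, beaker_spare from where it was at the start of the episode below 0.012 m and distance of each of tube_rack, jar from where it was at the start of the episode below 0.02 m); the robot touches nothing.
It fails at once if the ring is pinched or held by its outer rim (over 3 N) while the pin is up (value of joint pin above 0.004 m and contact force between the fingers and ring_rim above 3 N).
It fails at once if a beaker is lifted, carried or knocked (over 15 mm) (distance of any of beaker_amber, beaker_done, beaker_spare from where it was at the start of the episode above 0.015 m).
It fails at once if the tube rack or the jar is lifted, carried or knocked (over 25 mm) (distance of any of tube_rack, jar from where it was at the start of the episode above 0.025 m).
It also fails if it takes over 48 s, if anything falls off the work surface, if the arm or the gripper's body presses on something with over 40 N, if the wrist force passes 120 N, or if a joint passes its speed limit or range.

ROBOT

A 7-joint arm with a two-finger parallel gripper is mounted at the origin on the work surface. World frame = base frame: x ahead of the robot, y to its left, z up, the work surface at z = 0. Lengths are in m, angles in rad, forces in N, time in s.
With the tool pointing down it reaches from about 0.4 to 0.85 m from the base axis. Payload 10.4 kg.
Tool frame: the origin (TCP) lies at the very end of the fingers, on their centre line; the grasp point (between the pads) lies 19 mm behind it; x points along the fingers, y is the direction in which the jaws open and shut, and the axes are right-handed (so a half turn about x gives the same grasp; the last joint's range is limited). The gripper opens to 85 mm and grips with 20 to 120 N. Pads are 22 mm wide; open, the fingers measure 114 mm over their backs; the gripper's body (76 mm by 85 mm) begins 54 mm behind the grasp point. The pads swing forward as they close: fully open they stand 13 mm farther back than shut.
Start: joints at [1.3, 0.332, -0.065, 1.46, 0.022, 1.35, -0.088], TCP at [0.153, -0.606, 0.231] pointing down, gripper open.
Joint ranges: [-2.6, 2.6], [-0.5, 2.12], [-1.47, 1.34], [0.16, 2.42], [-1.27, 4.41], [0.06, 2.06], [-2.6, 2.6]. Speed limits (rad/s): [2.22, 2.22, 2.79, 2.79, 3.14, 3.14, 3.14].

INTERFACE

Orientations are given as a unit quaternion [x, y, z, w].
In Python, from workcell import monitor, camera, ticket, regions_of gives the robot as it stands.
- The arm moves only by the tool step_arm, never from a script. Its argument "increments" is a list of rows, each a list of 5 numbers: the finger opening in m, from 0 to 0.0854, then the shift along the world's x, y, z in m, then the turn about the world's z in rad. A call has 1 to 12 rows; each row shifts and turns the commanded pose from where the row before left it; what a row does not reach is not made up. A row lasts 1/12 s, in which the tool goes at most 41.7 mm and 7.16 degrees, less where a joint would pass 70% of its speed; a pose out of reach is approached as far as the arm can. A call with a gripper value outside its range is refused whole. The fingers move at their own pace and stop on an object; "force" is the grip in N (left out, the last holds). Time passes only in rows, so rows that do not move let the fingers close. It gives the time, the measured TCP pose, the force and the opening at its end, in the units of the state.
- monitor.get_obs(): the state, without advancing time (a new reading comes with each control period).
- camera(name): name is "side" or "top"; returns a dict with "color" (420x560x3 uint8, red, green, blue), "range_z" (420x560 float32, m along the optical axis (not along the pixel's ray), 0 where there is no reading), "fx", "fy", "cx", "cy" (pixels), "k1" (the pictures are not rectified: a ray, as slopes to the right and down, at radius r is drawn at 1 + k1 r^2 times it, then the intrinsics apply), "cam_to_world" (4x4, takes a point from camera to world coordinates). Camera axes: x right, y up, looking along -z (the intrinsics and any distortion apply to the point x, -y, -z); pixel columns grow to the right and rows downward; lengths in m; the calibration is good to about 2 mm. A picture is of the moment at which its call begins.
- ticket.hand_in(): hands the job in, once; it reports no verdict.
Trained networks look in a picture, given as the dict that the camera call returned (one of the last four; its "shot" number tells which), for a name from the list of things; names that differ only in an ending like _2 or _b are one class to them, and where a whole thing is asked for, a point or a joint stands for the part that bears it (a point fixed in the world has none). Each returns a list of dicts, best first, with "p" (0 to 1); they miss things now and then, are a little off and sometimes report something else, mostly with a low value. They report only what shows in the picture. A call takes as long as a camera call. They do not tell look-alikes from the thing itself.
- regions_of(picture, query): "region" (420x560 bool, what is visible of it) and "centre" ([row, column] in pixels, amid what is visible of it).
The state is a dict: "clock": time; "joint_pos": joint angles; "joint_velocities": joint speeds; "tau": joint torques, N m; "position": TCP position; "ee_rot": TCP orientation; "ft_force": force on the tool from outside, world axes, zero at the start; "torque": the same for the moment, N m; "grip_width": opening from 0.0 (shut) to 1.0 (fully open).
Only numpy, scipy, OpenCV 4.12 (cv2) and the standard library are available. Lean on these libraries where they do the work, as an engineer would, in place of code of your own. Each camera call takes 0.05 s, during which the arm holds its last target. There are 200 camera calls.

## Working session

There is one attempt and no reset: what is moved stays moved. The work goes in short steps, Python scripts to look and compute and a tool call to move; the robot and the scene stay as the last step left them, time stands still between calls to the robot, and variables do not carry over. Pictures are saved under pics/ and viewed, about 8 in all and at most 12, crops included, and the job is handed in when it is done.

Besides the shell and the picture viewer there is one more tool, called after ">>>" in YAML: its name, and indented under it one key for each argument. step_arm: Moves the arm, as the interface text tells. Its arguments: {"type":"object","properties":{"increments":{"type":"array"},"force":{"type":"number"}},"required":["increments"]}

```bash
mkdir -p pics; cat > h.py <<'E'
import numpy as np, cv2, json
from workcell import monitor, camera, ticket, regions_of
def rays(c):
    v,u=np.mgrid[0:420,0:560].astype(np.float64)
    K=np.array([[c['fx'],0,c['cx']],[0,c['fy'],c['cy']],[0,0,1.]])
    p=cv2.undistortPoints(np.stack([u.ravel(),v.ravel()],1)[:,None],K,np.array([c['k1'],0,0,0.]))
    return p.reshape(420,560,2)
def cloud(c):
    p=rays(c); z=c['range_z']
    P=np.stack([p[...,0]*z,-p[...,1]*z,-z,np.ones_like(z)],-1)@np.array(c['cam_to_world']).T
    W=P[...,:3].copy(); W[z<=0]=np.nan
    return W
def project(c,X):
    q=np.linalg.inv(c['cam_to_world'])@np.append(X,1)
    x,y=q[0]/-q[2],-q[1]/-q[2]; s=1+c['k1']*(x*x+y*y)
    return c['cx']+c['fx']*x*s, c['cy']+c['fy']*y*s
def save(c,n): cv2.imwrite('pics/'+n+'.png',c['color'][...,::-1])
E
python3 - <<'E'
from h import *
o=monitor.get_obs(); print({k:np.round(v,3).tolist() for k,v in o.items()})
ims=[]
for n in('top','side'):
    c=camera(n); ims.append(c['color']); W=cloud(c)
    T=np.array(c['cam_to_world']); print(n,T.round(3).tolist())
    for q in('stand','middle_hole','swing_arm','pin','ring_liner','ring_rim','ring_mid','funnel_tip','beaker_amber','beaker_done','beaker_spare','tube_rack','jar'):
        try:
            for r in regions_of(c,q)[:4]:
                if r['p']<.2: continue
                m=r['region']; P=W[m]; P=P[~np.isnan(P[:,0])]
                print(n,q,round(r['p'],2),np.round(r['centre']).tolist(),m.sum(), np.median(P,0).round(3).tolist(),np.percentile(P,2,0).round(3).tolist(),np.percentile(P,98,0).round(3).tolist())
        except Exception as e: print(n,q,repr(e)[:100])
im=np.concatenate(ims,0); 
for i,n in enumerate(('top','side')): cv2.imwrite(f'pics/a_{n}.png',ims[i][...,::-1])
E
```

```text
{'clock': 0.0, 'joint_pos': [1.3, 0.333, -0.065, 1.461, 0.022, 1.35, -0.089], 'joint_velocities': [-0.002, 0.002, 0.0, -0.001, 0.001, 0.0, -0.001], 'tau': [0.001, -62.544, 0.05, -39.159, 0.016, 0.01, 0.0], 'position': [0.153, -0.606, 0.23], 'ee_rot': [-0.702, -0.088, 0.702, -0.087], 'ft_force': [-0.469, -0.149, -0.223], 'torque': [-0.015, 0.05, -0.021], 'grip_width': 0.999}
top [[-0.015, 0.986, -0.163, 0.266], [-1.0, -0.015, -0.001, 0.004], [-0.004, 0.163, 0.987, 1.804], [0.0, 0.0, 0.0, 1.0]]
top stand 0.89 [189.0, 263.0] 9301 [0.614, 0.049, 0.014] [0.449, -0.132, 0.003] [0.772, 0.244, 0.208]
top middle_hole 0.96 [191.0, 262.0] 9635 [0.611, 0.05, 0.014] [0.443, -0.133, 0.002] [0.774, 0.248, 0.202]
top swing_arm 0.59 [188.0, 259.0] 1275 [0.601, 0.06, 0.18] [0.484, 0.016, 0.091] [0.724, 0.11, 0.26]
top swing_arm 0.59 [226.0, 256.0] 57 [0.49, 0.071, 0.059] [0.487, 0.053, 0.011] [0.509, 0.093, 0.098]
top pin 0.65 [170.0, 262.0] 187 [0.632, 0.051, 0.238] [0.61, 0.022, 0.17] [0.652, 0.081, 0.267]
top ring_rim 0.5 [169.0, 258.0] 48 [0.644, 0.051, 0.26] [0.634, 0.031, 0.25] [0.653, 0.072, 0.
[... 2348 characters left out ...]
26.0] 454 [0.551, 0.349, 0.034] [0.533, 0.326, 0.006] [0.569, 0.364, 0.055]
side beaker_done 0.65 [261.0, 282.0] 738 [0.51, 0.101, 0.064] [0.485, 0.055, 0.017] [0.54, 0.113, 0.094]
side beaker_spare 0.73 [240.0, 297.0] 448 [0.493, 0.019, 0.065] [0.479, -0.066, 0.012] [0.524, 0.036, 0.094]
side tube_rack 0.71 [188.0, 242.0] 311 [0.629, 0.056, 0.234] [0.609, -0.265, 0.001] [0.757, 0.085, 0.264]
side tube_rack 0.61 [396.0, 184.0] 6916 [0.574, 0.495, 0.065] [0.437, 0.426, 0.003] [0.685, 0.548, 0.102]
side jar 0.62 [160.0, 338.0] 588 [0.494, -0.452, 0.063] [0.465, -0.5, 0.004] [0.528, -0.441, 0.104]
side jar 0.58 [276.0, 254.0] 842 [0.545, 0.168, 0.064] [0.519, 0.125, 0.014] [0.575, 0.183, 0.093]
```

View images.

View pics/a_top.png

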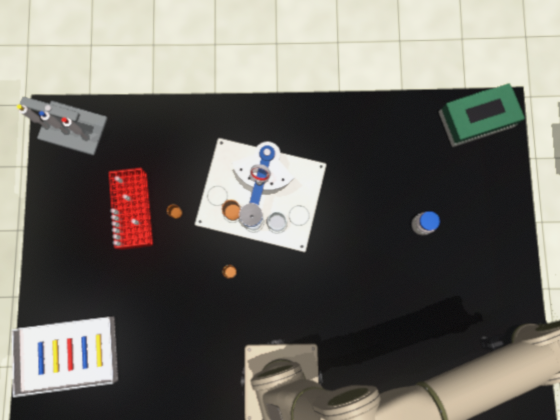

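View pics/a_side.png

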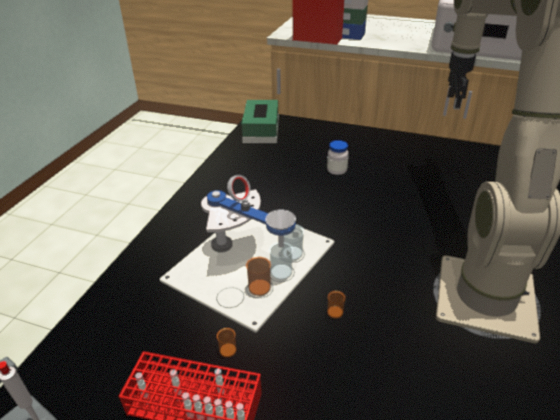

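>>> step_arm:
  increments:
    - [0.0854,0,0,0.04,0]
    - [0.0854,0,0,0.04,0]
    - [0.0854,0,0,0.04,0]
    - [0.0854,0,0,0.03,0]

```text
clock: 1.73
position: [0.1533, -0.606, 0.3851]
ee_rot: [0.702, 0.086, -0.701, 0.088]
ft_force: [0.2, -1.5, 0.3]
grip_width: 1.0
```

```bash
python3 - <<'E'
from h import *
A=[];R=[];B=[]
for n in('top','side'):
    c=camera(n); W=cloud(c); im=c['color'].astype(int); hsv=cv2.cvtColor(c['color'],cv2.COLOR_RGB2HSV)
    near=(abs(W[...,0]-.62)<.16)&(abs(W[...,1]-.06)<.1)
    blue=near&(abs(hsv[...,0].astype(int)-110)<14)&(hsv[...,1]>120)&(abs(W[...,2]-.178)<.006)
    P=W[blue]; u,s,vt=np.linalg.svd((P-P.mean(0))[:,:2],full_matrices=False); d=vt[0]*np.sign(-vt[0][0])
    print(n,'blue',blue.sum(),P.mean(0).round(4),'dir',d.round(4),'yaw x',np.arctan2(-d[1],-d[0]).round(4), 'ext',np.percentile((P-P.mean(0))[:,:2]@d,[1,99]).round(4))
    rg=near&(W[...,2]>.212)&(W[...,2]<.3); Q=W[rg]; print('ring',rg.sum(),Q.min(0).round(3),Q.max(0).round(3),Q.mean(0).round(3))
    np.save(f'ring_{n}.npy',Q)
    fr=near&(W[...,2]>.184)&(W[...,2]<.2)&(W[...,0]<.57); F=W[fr]
    if len(F)>5: (x,y),r=cv2.minEnclosingCircle(F[:,:2].astype(np.float32)); print('funnel',len(F),round(x,4),round(y,4),round(r,4))
    am=(abs(W[...,0]-.55)<.06)&(abs(W[...,1]-.155)<.06)&(W[...,2]>.02)&(W[...,2]<.11)&(hsv[...,1]>110)&(hsv[...,0]<22)
    P=W[am]; 
    (x,y),r=cv2.minEnclosingCircle(P[:,:2].astype(np.float32)); print('amber',len(P),round(x,4),round(y,4),round(r,4),P[:,2].max())
    if n=='side':
        cr=c['color'][160:360,190:360]; cv2.imwrite('pics/b.png',cv2.resize(cr,None,fx=3,fy=3,interpolation=cv2.INTER_CUBIC)[...,::-1])
E
```

```text
top blue 266 [0.6315 0.0523 0.1779] dir [-0.9652  0.2613] yaw x -0.2644 ext [-0.0977  0.0797]
ring 163 [0.61  0.022 0.212] [0.655 0.082 0.271] [0.633 0.051 0.242]
funnel 114 0.5175 0.0827 0.0378
amber 150 0.5479 0.1514 0.03 0.09827928760041105
side blue 404 [0.6306 0.0576 0.1797] dir [-0.965   0.2621] yaw x -0.2652 ext [-0.0967  0.153 ]
ring 269 [0.608 0.023 0.212] [0.652 0.089 0.267] [0.629 0.056 0.238]
funnel 176 0.5117 0.0834 0.0382
amber 719 0.5473 0.1546 0.032 0.09682638887206407
```

>>> step_arm:
  increments:
    - [0.0854,0.01,-0.04,0.0,0]
    - [0.0854,0.01,-0.04,0.0,0]
    - [0.0854,0.01,-0.04,0.0,0]
    - [0.0854,0.01,-0.04,0.0,0]
    - [0.0854,0.01,-0.04,0.0,0]
    - [0.0854,0.01,-0.04,0.0,0]
    - [0.0854,0.01,-0.04,0.0,0]
    - [0.0854,0.01,-0.04,0.0,0]

```text
clock: 2.5
position: [0.1928, -0.7868, 0.3632]
ee_rot: [-0.69, -0.095, 0.712, -0.084]
ft_force: [1.8, -0.7, -0.7]
grip_width: 0.997
```

View pics/b.png

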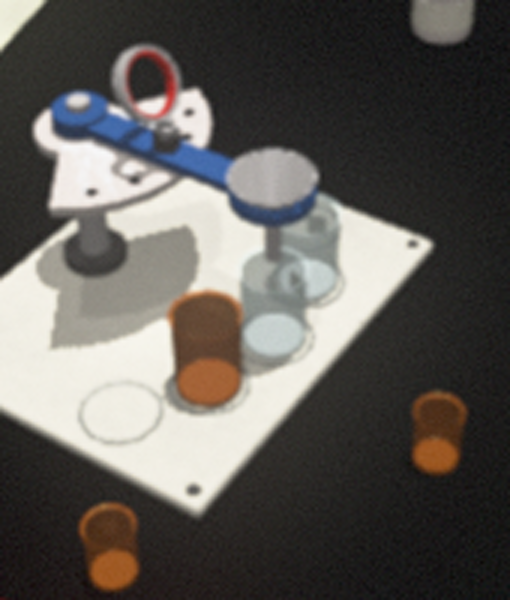

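>>> step_arm:
  increments:
    - [0.0854,0.01,-0.04,0.0,0]
    - [0.0854,0.01,-0.04,0.0,0]
    - [0.0854,0.01,-0.04,0.0,0]
    - [0.0854,0.01,-0.04,0.0,0]
    - [0.0854,0.01,-0.04,0.0,0]
    - [0.0854,0.01,-0.04,0.0,0]

```text
clock: 3.0
position: [0.2263, -0.7967, 0.3445]
ee_rot: [-0.677, -0.118, 0.716, -0.121]
ft_force: [-0.1, -0.4, -0.3]
grip_width: 1.002
```

>>> step_arm:
  increments:
    - [0.0854,-0.005,0.02,0.0,0]
    - [0.0854,-0.005,0.02,0.0,0]

```text
clock: 3.17
position: [0.22, -0.7636, 0.3438]
ee_rot: [-0.679, -0.118, 0.714, -0.121]
ft_force: [0.1, -1.8, 0.7]
grip_width: 1.002
```

>>> step_arm:
  increments:
    - [0.0854,-0.005,0.02,0.035,0]
    - [0.0854,-0.005,0.02,0.035,0]
    - [0.0854,-0.005,0.02,0.035,0]
    - [0.0854,0,0,0.04,0]
    - [0.0854,0,0,0.04,0]
    - [0.0854,0,0,0.04,0]
    - [0.0854,0,0,0.04,0]
    - [0.0854,0,0,0.04,0]
    - [0.0854,0,0,0.04,0]
    - [0.0854,0,0,0.04,0]

```text
clock: 4.0
position: [0.1929, -0.6986, 0.4209]
ee_rot: [-0.666, -0.159, 0.724, -0.08]
ft_force: [0.9, -0.6, -1.1]
grip_width: 1.001
```

```bash
cat > st.py <<'E'
from h import *
from scipy.spatial.transform import Rotation as Ro
o=monitor.get_obs(); R=Ro.from_quat(o['ee_rot']).as_matrix()
print(round(o['clock'],2),np.round(o['position'],4),'q',np.round(o['joint_pos'],3),'sum246',round(sum(np.array(o['joint_pos'])[[1,3,5]]),3))
f=R[:,0]; print('finger',f.round(3),'tilt',np.degrees(np.arccos(-f[2])).round(1),'az',np.arctan2(f[1],f[0]).round(3),'jaw',R[:,1].round(3),'F',np.round(o['ft_force'],1))
E
python3 st.py
```

```text
4.0 [ 0.1929 -0.6986  0.4209] q [ 1.178  0.755  0.116  0.456 -0.015  2.057  0.032] sum246 3.267
finger [-0.099  0.096 -0.99 ] tilt 8.0 az 2.372 jaw [ 0.328 -0.936 -0.124] F [ 0.9 -0.6 -1.1]
```

>>> step_arm:
  increments:
    - [0.0854,0,0,0.04,0]
    - [0.0854,0,0,0.04,0]
    - [0.0854,0,0,0.04,0]
    - [0.0854,0,0,0.04,0]
    - [0.0854,0,0,0.04,0]
    - [0.0854,0,0,0.04,0]

```text
clock: 4.5
position: [0.1701, -0.6359, 0.5458]
ee_rot: [-0.67, -0.112, 0.722, -0.132]
ft_force: [0.5, -0.0, 0.2]
grip_width: 1.004
```

```bash
python3 st.py
```

```text
4.5 [ 0.1701 -0.6359  0.5458] q [ 1.024  0.535  0.458  0.559 -0.175  2.058  0.114] sum246 3.152
finger [-0.068 -0.04  -0.997] tilt 4.5 az -2.611 jaw [ 0.341 -0.94   0.014] F [ 0.5 -0.   0.2]
```

>>> step_arm:
  increments:
    - [0.0854,0.006,-0.025,0.03,0]
    - [0.0854,0.006,-0.025,0.03,0]
    - [0.0854,0.006,-0.025,0.03,0]
    - [0.0854,0.006,-0.025,0.03,0]
    - [0.0854,0.006,-0.025,0.03,0]
    - [0.0854,0.006,-0.025,0.03,0]

```text
clock: 5.0
position: [0.1769, -0.7009, 0.5889]
ee_rot: [-0.669, -0.052, 0.715, -0.196]
ft_force: [-0.0, 0.1, 0.8]
grip_width: 1.001
```

```bash
python3 st.py
```

```text
5.0 [ 0.1769 -0.7009  0.5889] q [ 1.123  0.683  0.584  0.234 -0.369  2.058  0.126] sum246 2.974
finger [-0.028 -0.21  -0.977] tilt 12.3 az -1.704 jaw [ 0.35  -0.918  0.187] F [-0.   0.1  0.8]
```

>>> step_arm:
  increments:
    - [0.0854,0.01,-0.025,0.03,0]
    - [0.0854,0.01,-0.025,0.03,0]
    - [0.0854,0.01,-0.025,0.03,0]
    - [0.0854,0.01,-0.025,0.03,0]
    - [0.0854,0.01,-0.025,0.03,0]
    - [0.0854,0.01,-0.025,0.03,0]
    - [0.0854,0.01,-0.025,0.03,0]

```text
clock: 5.58
position: [0.1887, -0.7056, 0.6242]
ee_rot: [-0.67, -0.017, 0.706, -0.228]
ft_force: [-0.5, -0.1, 0.2]
grip_width: 1.001
```

```bash
python3 st.py
```

```text
5.58 [ 0.1887 -0.7056  0.6242] q [ 1.103  0.737  1.338  0.162 -1.098  2.058  0.155] sum246 2.956
finger [ 0.003 -0.299 -0.954] tilt 17.4 az -1.562 jaw [ 0.345 -0.896  0.281] F [-0.5 -0.1  0.2]
```

>>> step_arm:
  increments:
    - [0.0854,0,0.0,0.04,0]
    - [0.0854,0,0,0.04,0]
    - [0.0854,0,0,0.04,0]
    - [0.0854,0,0,0.04,0]
    - [0.0854,0,0,0.04,0]
    - [0.0854,0,0,0.04,0]

```text
clock: 6.08
position: [0.1658, -0.6424, 0.7205]
ee_rot: [-0.666, 0.025, 0.696, -0.268]
ft_force: [0.3, -0.1, 1.0]
grip_width: 1.003
```

```bash
python3 st.py
```

```text
6.08 [ 0.1658 -0.6424  0.7205] q [ 1.101  0.538  0.66   0.162 -0.42   2.058  0.114] sum246 2.758
finger [ 0.029 -0.406 -0.914] tilt 24.0 az -1.499 jaw [ 0.34  -0.855  0.391] F [ 0.3 -0.1  1. ]
```

Tilt builds as planned; two or three more rows.

>>> step_arm:
  increments:
    - [0.0854,0,0.0,0.04,0]
    - [0.0854,0,0,0.04,0]
    - [0.0854,0,0,0.04,0]

```text
clock: 6.33
position: [0.1534, -0.6088, 0.7691]
ee_rot: [-0.66, 0.052, 0.69, -0.293]
ft_force: [0.6, 0.4, 0.3]
grip_width: 1.0
```

```bash
python3 st.py
```

```text
6.33 [ 0.1534 -0.6088  0.7691] q [ 1.066  0.471  0.784  0.162 -0.495  2.058  0.13 ] sum246 2.691
finger [ 0.043 -0.473 -0.88 ] tilt 28.3 az -1.48 jaw [ 0.336 -0.823  0.458] F [0.6 0.4 0.3]
```

>>> step_arm:
  increments:
    - [0.0854,0.03,0.022,-0.012,0.055]
    - [0.0854,0.03,0.022,-0.012,0.055]
    - [0.0854,0.03,0.022,-0.012,0.055]
    - [0.0854,0.03,0.022,-0.012,0.055]
    - [0.0854,0.03,0.022,-0.012,0.055]
    - [0.0854,0.03,0.022,-0.012,0.055]
    - [0.0854,0.03,0.022,-0.012,0.055]
    - [0.0854,0.03,0.022,-0.012,0.055]
    - [0.0854,0.03,0.022,-0.012,0.055]
    - [0.0854,0.03,0.022,-0.012,0.055]

```text
clock: 7.17
position: [0.3947, -0.4369, 0.6814]
ee_rot: [0.658, 0.086, -0.61, 0.433]
ft_force: [-0.4, -1.1, -0.4]
grip_width: 0.999
```

```bash
python3 st.py
```

```text
7.17 [ 0.3947 -0.4369  0.6814] q [-0.039  0.024  0.73   0.956  0.153  1.693 -0.051] sum246 2.673
finger [ 0.242 -0.415 -0.877] tilt 28.7 az -1.043 jaw [ 0.642 -0.61   0.465] F [-0.4 -1.1 -0.4]
```

>>> step_arm:
  increments:
    - [0.0854,0.016,0.034,-0.012,0.06]
    - [0.0854,0.016,0.034,-0.012,0.06]
    - [0.0854,0.016,0.034,-0.012,0.06]
    - [0.0854,0.016,0.034,-0.012,0.06]
    - [0.0854,0.016,0.034,-0.012,0.06]
    - [0.0854,0.016,0.034,-0.012,0.06]
    - [0.0854,0.016,0.034,-0.012,0.06]
    - [0.0854,0.016,0.034,-0.012,0.06]
    - [0.0854,0.016,0.034,-0.012,0.06]
    - [0.0854,0.016,0.034,-0.012,0.06]
    - [0.0854,0.016,0.034,-0.012,0.06]
    - [0.0854,0,0,0,0]

```text
clock: 8.17
position: [0.5724, -0.0579, 0.5452]
ee_rot: [0.592, 0.299, -0.436, 0.608]
ft_force: [0.3, 0.8, -0.6]
grip_width: 1.0
```

```bash
cat >> st.py <<'E'
a=np.array([.965,-.262,0]); C=np.array([.6313,.0513,.234]); s=np.array([.262,.965,0])
import sys
for tx in (0,-.013):
    tip=np.array(o['position'])+R@np.array([tx,-.0497,0]); e=C-tip
    print('tx',tx,'F2 tip',tip.round(4),'to ring centre',e.round(4),'along f',(e@f).round(4),'miss vec',(e-(e@f)*f).round(4),'lateral s',((e-(e@f)*f)@s).round(4))
E
python3 st.py
```

```text
8.17 [ 0.5724 -0.0579  0.5452] q [-0.406 -0.132  0.249  1.398  0.278  1.44  -0.253] sum246 2.706
finger [ 0.441 -0.177 -0.88 ] tilt 28.3 az -0.381 jaw [ 0.885 -0.081  0.459] F [ 0.3  0.8 -0.6]
tx 0 F2 tip [ 0.5285 -0.0538  0.5224] to ring centre [ 0.1028  0.1051 -0.2884] along f 0.2806 miss vec [-0.0208  0.1546 -0.0414] lateral s 0.1438
tx -0.013 F2 tip [ 0.5227 -0.0515  0.5338] to ring centre [ 0.1086  0.1028 -0.2998] along f 0.2936 miss vec [-0.0208  0.1546 -0.0414] lateral s 0.1438
```

>>> step_arm:
  increments:
    - [0.0854,0.0085,0.015,-0.027,0]
    - [0.0854,0.0085,0.015,-0.027,0]
    - [0.0854,0.0085,0.015,-0.027,0]
    - [0.0854,0.0085,0.015,-0.027,0]
    - [0.0854,0.0085,0.015,-0.027,0]
    - [0.0854,0.0085,0.015,-0.027,0]
    - [0.0854,0.0085,0.015,-0.027,0]
    - [0.0854,0.0085,0.015,-0.027,0]
    - [0.0854,0,0,0,0]

```text
clock: 8.92
position: [0.6378, 0.0576, 0.3266]
ee_rot: [0.592, 0.297, -0.44, 0.607]
ft_force: [-0.8, 0.0, -1.9]
grip_width: 1.001
```

```bash
python3 st.py; python3 - <<'E'
from h import *
from scipy.spatial.transform import Rotation as Ro
o=monitor.get_obs(); R=Ro.from_quat(o['ee_rot']).as_matrix(); p=np.array(o['position'])
ims=[]
for n in('side','top'):
    c=camera(n); W=cloud(c); L=(W-p)@R  # tool coords
    m=(abs(L[...,2])<.03)&(abs(L[...,1])<.075)&(L[...,0]>-.07)&(L[...,0]<.02)
    P=L[m]
    for lo,hi in((-.075,-.03),(.03,.075)):
        Q=P[(P[:,1]>lo)&(P[:,1]<hi)]
        if len(Q)>5: print(n,len(Q),'x',np.percentile(Q[:,0],[90,98,100]).round(4),'y',np.percentile(Q[:,1],[2,98]).round(4),'z',np.percentile(Q[:,2],[2,98]).round(4))
    u,v=project(c,np.array([.63,.05,.28])); u=int(u);v=int(v)
    im=c['color'].copy()
    for tx in(0,-.013):
        a,b=project(c,p+R@np.array([tx,-.0497,0])); cv2.circle(im,(int(round(a)),int(round(b))),1,(0,255,0),-1)
    ims.append(cv2.resize(im[max(v-65,0):v+65,u-65:u+65],(400,400),interpolation=cv2.INTER_CUBIC))
cv2.imwrite('pics/c.png',np.hstack(ims)[...,::-1])
E
```

```text
8.92 [0.6378 0.0576 0.3266] q [-0.474  0.031  0.146  1.7    0.363  1.059 -0.585] sum246 2.79
finger [ 0.437 -0.183 -0.881] tilt 28.2 az -0.396 jaw [ 0.885 -0.088  0.457] F [-0.8  0.  -1.9]
tx 0 F2 tip [0.5938 0.062  0.3039] to ring centre [ 0.0375 -0.0107 -0.0699] along f 0.0799 miss vec [0.0026 0.0039 0.0005] lateral s 0.0045
tx -0.013 F2 tip [0.5881 0.0644 0.3154] to ring centre [ 0.0432 -0.0131 -0.0814] along f 0.0929 miss vec [0.0026 0.0039 0.0005] lateral s 0.0045
side 177 x [-0.0287 -0.0218 -0.0187] y [-0.0736 -0.0408] z [-0.0128  0.0109]
side 183 x [-0.0252 -0.0176 -0.0145] y [0.0418 0.0719] z [-0.0124  0.011 ]
top 29 x [-0.028  -0.0239 -0.0226] y [0.0454 0.0744] z [0.0004 0.0162]
```

View pics/c.png

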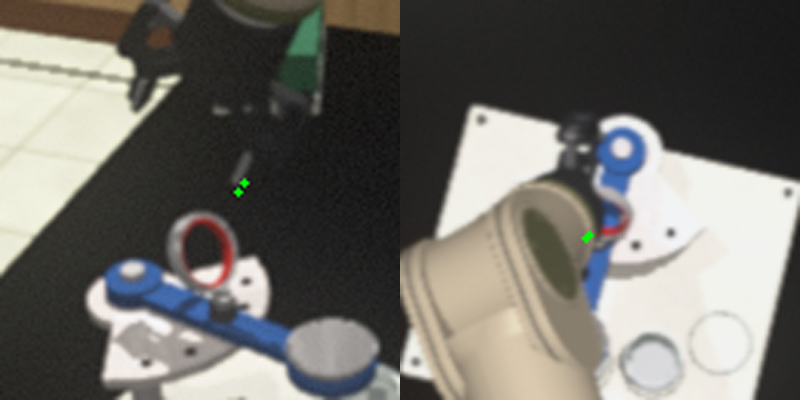

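>>> step_arm:
  increments:
    - [0.0854,0.005,-0.0017,-0.01,0]
    - [0.0854,0.005,-0.0017,-0.01,0]
    - [0.0854,0.005,-0.0017,-0.01,0]
    - [0.0854,0.005,-0.0017,-0.01,0]
    - [0.0854,0.005,-0.0017,-0.01,0]
    - [0.0854,0.005,-0.0017,-0.01,0]
    - [0.0854,0.005,-0.0017,-0.01,0]

```text
clock: 9.6
position: [0.6746, 0.0443, 0.2623]
ee_rot: [0.594, 0.294, -0.438, 0.607]
ft_force: [-0.3, 0.1, -0.4]
grip_width: 1.002
```

>>> step_arm:
  increments:
    - [0.0854,0.005,-0.0017,-0.01,0]
    - [0.0854,0.005,-0.0017,-0.01,0]
    - [0.0854,0.005,-0.0017,-0.01,0]
    - [0.0854,0,0,0,0]

```text
clock: 9.93
position: [0.6889, 0.0388, 0.2305]
ee_rot: [0.593, 0.295, -0.439, 0.607]
ft_force: [-0.3, -0.7, -0.3]
grip_width: 1.003
```

```bash
python3 st.py; python3 - <<'E'
from h import *
ims=[]
for n in('side','top'):
    c=camera(n)
    u,v=project(c,np.array([.63,.05,.26])); u=int(u);v=int(v)
    ims.append(cv2.resize(c['color'][max(v-45,0):v+45,u-45:u+45],(400,400),interpolation=cv2.INTER_CUBIC))
cv2.imwrite('pics/d.png',np.hstack(ims)[...,::-1])
E
```

```text
9.93 [0.6889 0.0388 0.2305] q [-0.428  0.186  0.178  1.737  0.353  0.847 -0.579] sum246 2.771
finger [ 0.441 -0.183 -0.879] tilt 28.5 az -0.394 jaw [ 0.883 -0.088  0.462] F [-0.3 -0.7 -0.3]
tx 0 F2 tip [0.6451 0.0432 0.2076] to ring centre [-0.0138  0.0081  0.0264] along f -0.0308 miss vec [-0.0002  0.0025 -0.0006] lateral s 0.0023
tx -0.013 F2 tip [0.6393 0.0456 0.219 ] to ring centre [-0.008   0.0057  0.015 ] along f -0.0178 miss vec [-0.0002  0.0025 -0.0006] lateral s 0.0023
```

View pics/d.png

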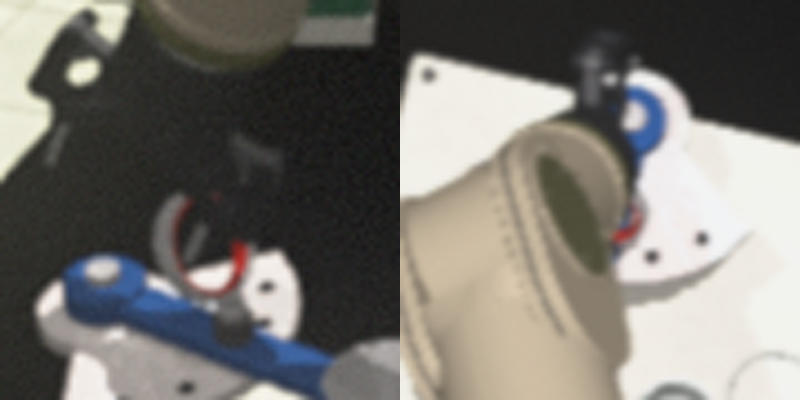

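>>> step_arm:
  increments:
    - [0.0854,0.005,-0.0005,0,0]
    - [0.0854,0.0045,-0.0005,0,0]
    - [0.0854,0,0,0.003,0]
    - [0.0854,0,0,0.003,0]
    - [0.0854,0,0,0,0]

```text
clock: 10.45
position: [0.6985, 0.0391, 0.2398]
ee_rot: [0.594, 0.295, -0.437, 0.607]
ft_force: [-2.3, 2.4, -4.3]
grip_width: 0.996
```

>>> step_arm:
  increments:
    - [0.0854,0,0,0.003,0]
    - [0.0854,0,0,0.003,0]
    - [0.0854,0,0,0,0]

```text
clock: 10.7
position: [0.6984, 0.0387, 0.2458]
ee_rot: [0.594, 0.295, -0.438, 0.607]
ft_force: [-4.4, 2.3, -5.7]
grip_width: 0.999
```

>>> step_arm:
  increments:
    - [0.0854,0,0,0.0025,0]
    - [0.0854,0,0,0.0025,0]
    - [0.0854,0,0,0,0]
    - [0.0854,0,0,0,0]

```text
clock: 11.03
position: [0.6984, 0.0386, 0.2503]
ee_rot: [0.594, 0.295, -0.438, 0.607]
ft_force: [-5.2, 3.2, -7.1]
grip_width: 1.001
```

```bash
cat > pin.py <<'E'
from h import *
# ring height + arm yaw from the side picture
c=camera('side'); W=cloud(c); hsv=cv2.cvtColor(c['color'],cv2.COLOR_RGB2HSV); h=hsv[...,0].astype(int)
near=(abs(W[...,0]-.62)<.16)&(abs(W[...,1]-.08)<.13)
red=near&((h<8)|(h>172))&(hsv[...,1]>130)&(W[...,2]>.2)&(W[...,2]<.29)
P=W[red]; print('red',len(P),P.mean(0).round(4),'z2,98',np.percentile(P[:,2],[2,50,98]).round(4))
col=np.array([.7075,.0306])
b=near&(abs(h-110)<14)&(hsv[...,1]>120)&(abs(W[...,2]-.178)<.006); P=W[b]; D=P[:,:2]-col; k=np.hypot(*D.T)>.1; D=D[k]
d=D.mean(0); print('arm angle rel start', round(float(np.arctan2(d[1],d[0])-np.arctan2(.262,-.965)),4), len(D))
fr=near&(W[...,2]>.184)&(W[...,2]<.2)&(np.hypot(W[...,0]-col[0],W[...,1]-col[1])>.15); F=W[fr]
if len(F)>5: (x,y),r=cv2.minEnclosingCircle(F[:,:2].astype(np.float32)); print('funnel',len(F),round(x,4),round(y,4),round(r,4))
E
python3 pin.py; python3 st.py|head -2
```

```text
red 30 [0.6166 0.0402 0.2368] z2,98 [0.2251 0.2337 0.2741]
arm angle rel start -0.012 154
funnel 167 0.5109 0.0789 0.0372
11.08 [0.6984 0.0386 0.2502] q [-0.422  0.19   0.178  1.691  0.337  0.882 -0.552] sum246 2.763
finger [ 0.443 -0.182 -0.878] tilt 28.6 az -0.389 jaw [ 0.882 -0.089  0.464] F [-4.9  2.  -6.1]
```

>>> step_arm:
  increments:
    - [0.0854,0.0004,0.0004,0,-0.04]
    - [0.0854,0.0004,0.0004,0,-0.04]
    - [0.0854,0.0004,0.0004,0,-0.04]
    - [0.0854,0.0004,0.0004,0,-0.04]
    - [0.0854,0,0,0,0]

```text
clock: 11.5
position: [0.7001, 0.0409, 0.2498]
ee_rot: [0.616, 0.246, -0.485, 0.57]
ft_force: [-4.6, 2.7, -6.7]
grip_width: 1.0
```

```bash
python3 pin.py; python3 st.py|head -2
```

```text
red 27 [0.6192 0.0495 0.2389] z2,98 [0.2273 0.2372 0.2734]
arm angle rel start -0.1821 139
funnel 185 0.5215 0.1114 0.0379
11.55 [0.7002 0.0409 0.25  ] q [-0.471  0.231  0.198  1.644  0.392  0.959 -0.755] sum246 2.835
finger [ 0.409 -0.25  -0.878] tilt 28.6 az -0.549 jaw [ 0.857 -0.227  0.463] F [-4.8  3.7 -7.3]
```

>>> step_arm:
  increments:
    - [0.0854,0.0004,0.0004,0,-0.04]
    - [0.0854,0.0004,0.0004,0,-0.04]
    - [0.0854,0.0004,0.0004,0,-0.04]
    - [0.0854,0.0004,0.0004,0,-0.04]
    - [0.0854,0.0004,0.0004,0,-0.04]
    - [0.0854,0.0004,0,0,-0.025]
    - [0.0854,0,0,0,0]

```text
clock: 12.13
position: [0.7026, 0.0434, 0.25]
ee_rot: [0.639, 0.176, -0.546, 0.512]
ft_force: [-5.2, 5.4, -6.3]
grip_width: 1.002
```

```bash
python3 pin.py; python3 pin.py; python3 st.py|head -2;  python3 - <<'E'
from h import *
c=camera('top'); W=cloud(c); h=cv2.cvtColor(c['color'],cv2.COLOR_RGB2HSV)
col=np.array([.7075,.0306])
r=np.hypot(W[...,0]-col[0],W[...,1]-col[1])
fr=(W[...,2]>.182)&(W[...,2]<.2)&(r>.15)&(r<.25)&(W[...,0]<.65); F=W[fr]; print('top funnel',len(F),F.mean(0).round(4), F.min(0).round(3),F.max(0).round(3))
b=(r<.16)&(r>.02)&(abs(h[...,0].astype(int)-110)<14)&(h[...,1]>120)&(abs(W[...,2]-.178)<.006); print(b.sum(), W[b].mean(0).round(4))
cv2.imwrite('pics/e.png',cv2.resize(c['color'][150:250,200:320],None,fx=5,fy=5,interpolation=cv2.INTER_CUBIC)[...,::-1])
E
```

```text
red 21 [0.6262 0.0662 0.2406] z2,98 [0.2278 0.2397 0.2555]
arm angle rel start -0.4174 124
funnel 201 0.5463 0.1529 0.0381
red 21 [0.6265 0.0656 0.2402] z2,98 [0.2283 0.2401 0.2533]
arm angle rel start -0.4125 125
funnel 200 0.5453 0.152 0.037
12.23 [0.7027 0.0434 0.2501] q [-0.523  0.302  0.227  1.56   0.423  1.08  -0.993] sum246 2.942
finger [ 0.343 -0.334 -0.878] tilt 28.6 az -0.771 jaw [ 0.785 -0.412  0.463] F [-4.6  4.4 -6.8]<stdin>:5: RuntimeWarning: Mean of empty slice.
  ret = um.true_divide(
Traceback (most recent call last):
ValueError: zero-size array to reduction operation minimum which has no identity
```

>>> step_arm:
  increments:
    - [0.0854,0,0,-0.003,0]
    - [0.0854,0,0,-0.003,0]
    - [0.0854,0,0,0,0]

```text
clock: 12.53
position: [0.7026, 0.0434, 0.244]
ee_rot: [0.639, 0.176, -0.545, 0.513]
ft_force: [-4.3, 3.3, -5.8]
grip_width: 1.0
```

```bash
python3 pin.py; python3 st.py|head -2
```

```text
red 16 [0.6258 0.0669 0.2363] z2,98 [0.2226 0.2335 0.2615]
arm angle rel start -0.408 120
funnel 193 0.5475 0.1531 0.0371
12.58 [0.7027 0.0434 0.2443] q [-0.523  0.305  0.227  1.569  0.424  1.069 -0.999] sum246 2.943
finger [ 0.344 -0.333 -0.878] tilt 28.6 az -0.77 jaw [ 0.784 -0.412  0.464] F [-5.   4.6 -5.8]
```

>>> step_arm:
  increments:
    - [0.0854,0,0,-0.003,0]
    - [0.0854,0,0,-0.003,0]
    - [0.0854,0,0,-0.003,0]
    - [0.0854,0,0,-0.003,0]
    - [0.0854,0,0,-0.001,0]
    - [0.0854,0,0,0,0]

```text
clock: 13.08
position: [0.7036, 0.0419, 0.2326]
ee_rot: [0.64, 0.175, -0.545, 0.513]
ft_force: [0.2, 1.5, -0.1]
grip_width: 1.001
```

```bash
python3 pin.py; python3 st.py|head -2
```

```text
red 11 [0.6254 0.0666 0.2325] z2,98 [0.221  0.2311 0.2537]
arm angle rel start -0.4074 110
funnel 193 0.5463 0.1531 0.0368
13.13 [0.7035 0.0419 0.2326] q [-0.523  0.314  0.229  1.584  0.43   1.046 -1.011] sum246 2.944
finger [ 0.345 -0.335 -0.877] tilt 28.7 az -0.77 jaw [ 0.783 -0.413  0.466] F [-0.5  0.8  0.3]
```

>>> step_arm:
  increments:
    - [0.0854,-0.0045,0.002,-0.001,0]
    - [0.0854,-0.0045,0.002,-0.001,0]
    - [0.0854,0,0,0,0]

```text
clock: 13.38
position: [0.693, 0.0467, 0.2294]
ee_rot: [0.639, 0.176, -0.545, 0.513]
ft_force: [-0.1, 1.0, -0.2]
grip_width: 1.001
```

>>> step_arm:
  increments:
    - [0.0854,-0.0035,0.0034,0.009,0]
    - [0.0854,-0.0035,0.0034,0.009,0]
    - [0.0854,-0.0035,0.0034,0.009,0]

```text
clock: 13.63
position: [0.683, 0.0568, 0.258]
ee_rot: [0.64, 0.175, -0.545, 0.513]
ft_force: [-0.9, 0.4, 0.2]
grip_width: 1.0
```

No contact; continue out and clear.

>>> step_arm:
  increments:
    - [0.0854,-0.0035,0.0034,0.009,0]
    - [0.0854,-0.0035,0.0034,0.009,0]
    - [0.0854,-0.0035,0.0034,0.009,0]
    - [0.0854,-0.0035,0.0034,0.009,0]
    - [0.0854,-0.0035,0.0034,0.009,0]
    - [0.0854,-0.0035,0.0034,0.009,0]
    - [0.0854,-0.0035,0.0034,0.009,0]
    - [0.0854,0,0,0.03,0]
    - [0.0854,0,0,0.03,0]
    - [0.0854,0,0,0.03,0]

```text
clock: 14.47
position: [0.6581, 0.0804, 0.4111]
ee_rot: [0.639, 0.176, -0.546, 0.513]
ft_force: [0.6, 0.9, 0.0]
grip_width: 0.999
```

>>> step_arm:
  increments:
    - [0.0854,-0.01,-0.035,0.01,0]
    - [0.0854,-0.01,-0.035,0.01,0]
    - [0.0854,-0.01,-0.035,0.01,0]
    - [0.0854,-0.01,-0.035,0.01,0]
    - [0.0854,-0.01,-0.035,0.01,0]
    - [0.0854,-0.01,-0.035,0.01,0]
    - [0.0854,-0.01,-0.035,0.0,0]
    - [0.0854,-0.01,-0.035,0.0,0]
    - [0.0854,-0.01,-0.035,0.0,0]
    - [0.0854,0,0,0,0]

```text
clock: 15.3
position: [0.5646, -0.2437, 0.4712]
ee_rot: [0.641, 0.171, -0.548, 0.51]
ft_force: [0.1, -0.9, 0.5]
grip_width: 1.003
```

```bash
python3 pin.py; python3 st.py|head -2; python3 - <<'E'
from h import *
ims=[]
for n in('side','top'):
    c=camera(n); W=cloud(c); hsv=cv2.cvtColor(c['color'],cv2.COLOR_RGB2HSV)
    rg=(np.hypot(W[...,0]-.645,W[...,1]-.079)<.06)&(W[...,2]>.212)&(W[...,2]<.3); Q=W[rg]
    R0=np.load(f'ring_{n}.npy')
    print(n,'ring z now',len(Q),np.percentile(Q[:,2],[2,50,95,99,100]).round(4),'start',np.percentile(R0[:,2],[2,50,95,99,100]).round(4),Q.mean(0).round(3))
    for q in('beaker_amber','beaker_done','beaker_spare','tube_rack','jar'):
        for r in regions_of(c,q)[:1]: print(q,round(r['p'],2),np.nanmedian(W[r['region']],0).round(3))
    am=(abs(W[...,0]-.55)<.06)&(abs(W[...,1]-.155)<.06)&(W[...,2]>.02)&(W[...,2]<.11)&(hsv[...,1]>110)&(hsv[...,0]<22); P=W[am]
    if len(P)>5: (x,y),r=cv2.minEnclosingCircle(P[:,:2].astype(np.float32)); print('amber',len(P),round(x,4),round(y,4),round(r,4))
    F=W[(W[...,2]>.184)&(W[...,2]<.2)&(W[...,0]<.6)&(W[...,0]>.48)&(W[...,1]>.08)&(W[...,1]<.22)]
    (x,y),r=cv2.minEnclosingCircle(F[:,:2].astype(np.float32)); print('funnel',len(F),round(x,4),round(y,4),round(r,4))
    u,v=map(int,project(c,np.array([.6,.08,.15])))
    ims.append(cv2.resize(c['color'][v-65:v+65,u-65:u+65],(400,400),interpolation=cv2.INTER_CUBIC))
cv2.imwrite('pics/f.png',np.hstack(ims)[...,::-1])
E
```

```text
red 30 [0.6345 0.0649 0.2415] z2,98 [0.2174 0.2429 0.2591]
arm angle rel start -0.405 141
funnel 202 0.5451 0.1536 0.0372
15.35 [ 0.5662 -0.2397  0.4708] q [-0.323 -0.083  0.459  1.508  0.339  1.306 -0.406] sum246 2.73
finger [ 0.342 -0.337 -0.877] tilt 28.7 az -0.779 jaw [ 0.78  -0.419  0.465] F [0.7 0.9 0.2]
side ring z now 261 [0.2128 0.2384 0.2623 0.264  0.2645] start [0.2133 0.2389 0.2618 0.2636 0.2672] [0.642 0.083 0.238]
beaker_amber 0.93 [0.543 0.17  0.063]
beaker_done 0.68 [0.511 0.1   0.065]
beaker_spare 0.61 [0.499 0.014 0.074]
tube_rack 0.71 [0.576 0.496 0.063]
jar 0.73 [0.625 0.12  0.014]
amber 692 0.5466 0.1552 0.0322
funnel 201 0.5467 0.1521 0.0375
top ring z now 156 [0.215  0.246  0.2643 0.2656 0.2694] start [0.2136 0.2476 0.2644 0.2679 0.2706] [0.645 0.077 0.242]
beaker_amber 0.69 [0.354 0.162 0.006]
beaker_done 0.63 [0.52  0.083 0.024]
beaker_spare 0.79 [0.516 0.004 0.023]
tube_rack 0.63 [0.561 0.486 0.041]
jar 0.89 [ 0.494 -0.467  0.096]
amber 41 0.5324 0.1447 0.0226
funnel 121 0.5545 0.1444 0.044
```

View pics/f.png

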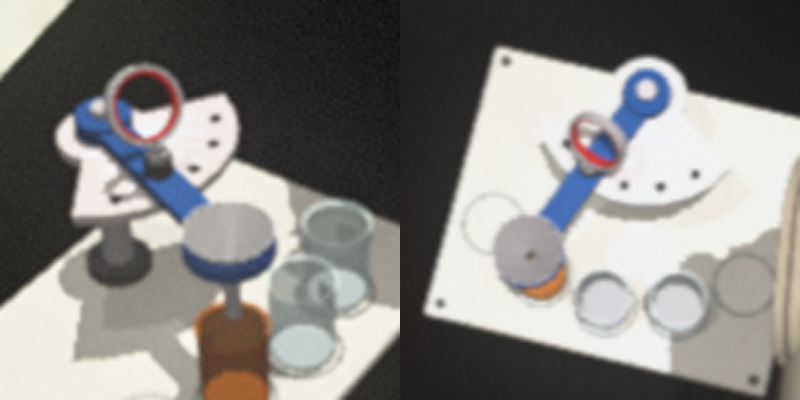

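```bash
python3 -c "
from workcell import ticket; print(ticket.hand_in())"
```

```text
the job is handed in; nothing more can be done
None
```

The funnel now stands over the amber beaker with the pin home in its hole, and I handed the job in after about 15.5 s on the robot's clock. The hand-in gave no verdict.

**How it was done:**
- **Tilt:** The moves only shift the tool and turn it about the vertical. I drove the arm to its reach limits in free air until the tool leaned about 28 degrees, and it kept that tilt afterwards.
- **Lift:** One open fingertip went through the ring from the robot's side and lifted the pin from the inside. The vertical force of about 7 N corresponds to roughly 11 mm of lift.
- **Swing and exit:** I swung the arm one hole to the left, where the amber beaker stood, then lowered the pin and backed the finger out without contact.

**Last checks:**
- **Pin:** The ring stands at its starting height within about 1 mm in both cameras, except the single highest points (up to 3 mm lower). A pin left on the plate would show 8 mm up.
- **Funnel:** In the side view its centre is about 3 mm from the amber beaker's centre, (0.547, 0.152) against (0.547, 0.155).
- **Swing angle:** The image reads -0.405 rad against a nominal -0.393. That measure already read about 0.01 low.
- **Loose things:** No sign that the beakers, rack or jar moved, within measuring noise. The clear beakers and the rack were checked only by detector medians, the jar by the top view alone.

**Checks that disagreed:**
- **Top camera, amber and funnel:** The amber beaker is mostly hidden under the funnel there, so those fits were poor and I did not use them.
- **Detector:** It twice gave a wrong thing, a small look-alike for the amber beaker in the top view and a spot on the base plate for the jar in the side view.

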